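Clamp a glued-up handle blank with the draw latch

ROBOT

A 6-joint arm with a two-finger parallel gripper is mounted at the origin on a cart in front of the work surface, level with it; the furniture and walls round the work are solid. World frame = base frame: x ahead of the robot, y to its left, z up, the work surface at z = 0. Lengths are in mm, angles in rad, forces in N, time in s.
With the tool pointing down it reaches from about 350 to 975 mm from the base axis. Payload 7.1 kg.
Tool frame: the origin (TCP) lies at the centre of the arm's flange, where the gripper is bolted on; the fingertips stand 182 mm ahead of it and the grasp point (between the pads) lies 163 mm ahead of it; x points along the fingers, y is the direction in which the jaws open and shut, and the axes are right-handed (so a half turn about x gives the same grasp; the last joint's range is limited). The gripper opens to 88 mm and grips with 3 to 60 N. Pads are 20 mm wide; open, the fingers measure 115 mm over their backs; the gripper's body (75 mm by 178 mm) begins 61 mm behind the grasp point.
Start: joints at [-1.291, 0.423, 1.63, -0, 1.089, -0.019], TCP at [184.002, -597.285, 404.675] pointing down, gripper open.
Joint ranges: [-3, 3], [-0.9, 2.11], [0.09, 2.58], [-1.31, 4.45], [0.11, 2.69], [-2.54, 2.54]. Speed limits (rad/s): [2.39, 2.39, 3.01, 3.14, 3.14, 3.14].

INTERFACE

Orientations are given as a rotation vector (axis times angle).
In Python, from workcell import readout, viewer, workorder, models gives the robot as it stands. The module is installed in compiled form; this text tells all that it offers.
- The arm moves only by the tool apply_moves, never from a script. Its argument "commands" is a list that holds one entry, the list of rows, each a list of 4 numbers: the shift along the world's x, y, z in m, then the turn about the world's z in rad. A call has 1 to 8 rows; each row is the pose to reach, as a shift and turn from the pose commanded when the call began; what a row does not reach only later rows make up. A row lasts 1/8 s, in which the tool goes at most 62.5 mm and 10.7 degrees, less where a joint would pass 70% of its speed; a pose out of reach is approached as far as the arm can. A call with a gripper value outside its range is refused whole. "gripper" is the finger opening in m, from 0 to 0.0878, set as the call begins (left out, the last holds). The fingers move at their own pace and stop on an object; the grip force is fixed at half the most. Time passes only in rows, so rows that repeat a pose let the fingers close. It gives the time, the measured TCP pose, the force and the opening at its end, in the units of the state.
- readout.get_obs(): the state, without advancing time (a new reading comes with each control period).
- viewer.get_image(name): name is "scene" or "side" or "wrist"; returns a dict with "color" (480x640x3 uint8, red, green, blue), "vertical_fov" (degrees; the focal length in pixels is half the picture's height over the tangent of half this angle, whatever the lens; pixels are square), "cx", "cy" (the principal point, pixels), "rvec" (rotation vector, rad) and "tvec" (3), from world to camera coordinates, as OpenCV has them. Camera axes: x right, y down, z forward; pixel columns grow to the right and rows downward; lengths in mm; the calibration is good to about 2 mm. A picture is of the moment at which its call begins. There is no depth.
- workorder.close_job(): hands the job in, once; it reports no verdict.
Trained networks look in the newest picture that a camera, given by its name, has taken for a name from the list of things; names that differ only in an ending like _2 or _b are one class to them, and where a whole thing is asked for, a point or a joint stands for the part that bears it (a point fixed in the world has none). Each returns a list of dicts, best first, with "conf" (0 to 1); they miss things now and then, are a little off and sometimes report something else, mostly with a low value. They report only what shows in the picture. A call takes as long as a camera call. They do not tell look-alikes from the thing itself.
- models.search_frame(camera, label): "position" ([x, y, z] in mm, in world coordinates, good to about 4 mm: the middle of the surface that is visible of it).
- models.place_of(camera, label): "position" ([x, y, z] in mm, in world coordinates, good to about 4 mm: a listed point, or the origin of a listed thing).
The state is a dict: "t": time; "qpos": joint angles; "qvel": joint speeds; "joint_torque": joint torques, N m; "ee_pos": TCP position; "orientation": TCP orientation; "ft_force": force on the tool from outside, world axes, zero at the start; "moment": the same for the moment, N m; "width": finger opening in mm.
Only numpy, scipy, OpenCV 4.12 (cv2) and the standard library are available. Lean on these libraries where they do the work, as an engineer would, in place of code of your own. Each camera call takes 0.05 s, during which the arm holds its last target.

TASK

A freshly glued handle blank stands in the open gluing clamp. Swing the clamp's hinged jaw shut against the blank, hook the wire bail of the draw latch over its keeper on that jaw, then press the lever fully down past centre, so that the blank stays clamped tight where it stands. Leave the sanding block and the tape measure alone.

Things in the scene. Friction and masses are not known exactly. Their poses are not given: they have to be found in the camera images.
- glue_clamp: wooden gluing clamp screwed to the bench: plywood board 160x250x12 mm, fixed jaw in front. Origin: on the bench below the fixed jaw's clamping face; x level, square to that face, towards the blank and the hinged jaw; y along the jaws, z up. All clamp positions below are in this frame, mm. Fixed jaw x -50..0, y -108..88; end block x -50..58, y 88..114; tops of all jaws z 47
- jaw (a joint): angle of the hinged jaw (rad): 0 = parallel to the fixed jaw and just touching the 34 mm blank, grows as it opens (free end swings to +x), at most 0.6. Upright hinge pin at x 61, y 88. Shut it fills x 34..58, y -109..85, z 12.5..47; it stays where it is left (0.5 N at its free end moves it). Clamped tight it reads 0 to -0.01
- jaw_end (a point): point on the hinged jaw's outer (far) face 9 mm from its free end, half-way up (z 30): push here towards the fixed jaw to shut it. Axes turn with the jaw (equal to the clamp's when shut)
- keeper (a point): steel keeper on top of the hinged jaw: where the centre of the bail's cross-bar lies when hooked; with the jaw shut x 46, y -82, z 57. Axes of the jaw: x away from the lever. A hook 16 mm wide and 4 mm thick, leaning 0.2 rad to +x, stands against the bar on its -x side and rises 10 mm above this point; under the bar is a level seat (z 54.5) that reaches 10 mm to +x of this point
- lever (a joint): angle of the latch lever (rad): 0 = fully down and closed (stop), grows as its handle is raised, at most 1.6; dead centre lies near 0.2, below which the hooked latch pulls itself shut. The handle swings in the clamp's x-z plane at y -82: closed it points to -x, raised it stands up. Stiff pivot, stays where it is left; pressing it home against the hooked bail takes 2 to 4 N on the tab
- lever_pivot (a point): lever's pivot axis (along the clamp's y): x -22, y -82, z 64. The bail's pin lies on the lever 18 mm from this axis, in direction (x,z) = (-17.8,-2.5) mm when closed, turning with the lever
- lever_tab (a point): middle of the upper face of the lever's flared finger tab: 63 mm from the pivot towards -x and 7.5 mm above it when closed, turning with the lever; tab 26x40x3 mm (40 along y). Axes turn with the lever: z out of the face that is pushed to close it, -x towards the handle's end, 15 mm on
- bail (a joint): angle of the wire bail on the lever (rad): 2.9 = laid back against the lever's handle, about 0 = level with the lever closed; its height angle above the clamp's +x direction is this value minus the lever's. It swings freely and falls by its own weight past upright
- bail_bar (a point): centre of the bail's cross-bar (along the clamp's y), 84 mm from the bail's pin. Bail: a U of 5 mm steel wire, 37 mm wide outside and 27 mm inside; its two side wires run from the bar to the pin and can be pinched together from both sides.
- blank_center (a point): centre of the glued-up handle blank, two-tone hardwood 34 (x) x 90 (y) x 40 mm high, standing loose on the board (underside z 12) between the jaws, 1 to 5 mm clear of the fixed jaw
- sanding_block: cork sanding block 66x110x29 mm, right of the clamp; origin under its middle
- tape_measure: yellow pocket tape measure 62x81x33 mm, right of the clamp; origin under its middle
There are look-alikes about, which are no part of the job. Of the things like the part that bears blank_center, leave any that is pink; of the rest the smaller one is meant.

How it is judged (in metres and radians):
On the way, in this order (a step that is already met when the one before it is completed fails the run):
1. the hinged jaw is swung shut on the blank (value of joint jaw below 0.08 rad), for 0.1 s.
2. the bail's cross-bar lies behind the keeper's hook while the lever is still up (x of bail_bar in the frame of keeper between -0.004 and 0.016 m and z of bail_bar in the frame of keeper between -0.009 and 0.006 m and value of joint lever above 0.3 rad), for 0.2 s.
At the end, for the whole second after the job is handed in: Lever fully down (within 0.06 rad of its stop) and at rest, bail's bar behind the keeper's hook (within about 5 mm of its seat), hinged jaw shut on the blank (within about 1 mm), blank upright, square between the jaws and within 30 mm of where it stood (value of joint lever below 0.06 rad and velocity of joint lever below 0.05 rad/s and value of joint jaw between -0.025 and 0.006 rad and x of bail_bar in the frame of keeper between -0.004 and 0.004 m and z of bail_bar in the frame of keeper between -0.005 and 0.006 m and distance of blank_center from where it was at the start of the episode below 0.03 m and angle between blank_center's own z axis and vertical below 0.08 rad and angle between the y axis of blank_center and the y axis of glue_clamp, either way round below 0.05 rad); the robot touches nothing.
It fails at once if the sanding block is disturbed (distance of sanding_block from where it was at the start of the episode above 0.03 m).
It fails at once if the tape measure is disturbed (distance of tape_measure from where it was at the start of the episode above 0.03 m).
It also fails if it takes over 50 s, if anything falls off the work surface, if the arm or the gripper's body presses on something with over 40 N, if the wrist force passes 120 N, or if a joint passes its speed limit or range.

## Working session

There is one attempt and no reset: what is moved stays moved. The work goes in short steps, Python scripts to look and compute and a tool call to move; the robot and the scene stay as the last step left them, time stands still between calls to the robot, and variables do not carry over. Pictures are saved under pics/ and viewed, and the job is handed in when it is done.

Besides the shell and the picture viewer there is one more tool, called after "Call:" by a JSON object that holds its "op" and its "data". apply_moves: Moves the arm, as the interface text tells. Its arguments: {"type":"object","properties":{"commands":{"type":"array","items":{"type":"array","items":{"type":"array","items":{"type":"number"}}}},"gripper":{"type":"number"}},"required":["commands"]}

```bash
mkdir -p pics; ls
cat > h.py <<'E'
import numpy as np, cv2
from workcell import readout, viewer, workorder, models
def snap(n,fn):
    im=viewer.get_image(n); cv2.imwrite('pics/'+fn,im['color'][:,:,::-1]); return im
def cam(im):
    R,_=cv2.Rodrigues(np.array(im['rvec'],float)); t=np.array(im['tvec'],float).ravel()
    f=240/np.tan(np.radians(im['vertical_fov'])/2)
    K=np.array([[f,0,im['cx']],[0,f,im['cy']],[0,0,1]]); return K,R,t
def proj(im,P):
    K,R,t=cam(im); p=(K@(R@np.atleast_2d(P).T+t[:,None])); return (p[:2]/p[2]).T
def onplane(im,uv,z):
    K,R,t=cam(im); d=R.T@np.linalg.inv(K)@np.array([uv[0],uv[1],1.]); c=-R.T@t
    return c+d*(z-c[2])/d[2]
E
python3 - <<'E'
from h import *
for n in ['scene','side','wrist']:
    im=snap(n,n+'0.png'); K,R,t=cam(im); print(n,(-R.T@t).round(0),K[0,0].round(0), R[2].round(2))
    for l in ['glue_clamp','jaw_end','keeper','lever_pivot','lever_tab','bail_bar','blank_center','sanding_block','tape_measure']:
        print(l,[(np.round(d['position']).tolist(),round(d['conf'],2)) for d in models.place_of(n,l)[:4]])
o=readout.get_obs();print(o)
E
```

```text
pics
scene [-646. -945.  815.] 617.0 [ 0.76  0.45 -0.46]
glue_clamp [([528.0, -106.0, 1.0], 0.95)]
jaw_end [([550.0, -83.0, 33.0], 0.65), ([604.0, -219.0, 27.0], 0.61)]
keeper [([593.0, -200.0, 56.0], 0.78)]
lever_pivot [([490.0, -180.0, 65.0], 0.92)]
lever_tab [([527.0, -105.0, 4.0], 0.5)]
bail_bar [([626.0, -513.0, 3.0], 0.57)]
blank_center [([553.0, -83.0, 32.0], 0.61), ([793.0, 3.0, 25.0], 0.57)]
sanding_block [([477.0, -538.0, 1.0], 0.69)]
tape_measure [([628.0, -511.0, 2.0], 0.52)]
side [  535. -1067.   524.] 466.0 [ 0.02  0.87 -0.49]
glue_clamp [([528.0, -102.0, 0.0], 0.96)]
jaw_end [([604.0, -218.0, 25.0], 0.81), ([453.0, -173.0, 157.0], 0.53)]
keeper [([600.0, -203.0, 54.0], 0.87), ([492.0, -176.0, 62.0], 0.28)]
lever_pivot [([493.0, -181.0, 61.0], 0.84)]
lever_tab [([464.0, -174.0, 122.0], 0.65)]
bail_bar [([454.0, -172.0, 158.0], 0.57)]
blank_center [([791.0, 2.0, 19.0], 0.88), ([323.0, -153.0, 19.0], 0.73), ([549.0, -87.0, 38.0], 0.57)]
sanding_block [([479.0, -536.0, 3.0], 0.79)]
tape_measure [([598.0, -200.0, 53.0], 0.7), ([630.0, -511.0, -2.0], 0.57)]
wrist [ 253. -577.  384.] 338.0 [-0.25 -0.08 -0.97]
glue_clamp []
jaw_end []
keeper []
lever_pivot []
lever_tab []
bail_bar []
blank_center []
sanding_block []
tape_measure []
{'t': 1.5, 'qpos': array([-1.29104222e+00,  4.23101431e-01,  1.62989303e+00, -2.84602605e-05,
        1.08859554e+00, -1.89648435e-02]), 'qvel': array([-0.00122627,  0.00021558, -0.00078651,  0.00019726, -0.00070048,
       -0.0007488 ]), 'joint_torque': array([ 1.73327076e-04, -5.44564748e+01, -2.74038434e+01,  6.44416292e-02,
        1.69936224e-02, -2.80677753e-06]), 'ee_pos': array([ 183.97446418, -597.29748374,  404.67691   ]), 'orientation': array([ 2.06069192,  0.31010479, -2.0607433 ]), 'ft_force': array([-0.76751847, -0.06963573,  0.24122545]), 'moment': array([-0.01135766, -0.00902555, -0.02145202]), 'width': 87.87677347081166}
```

View pictures.

View pics/scene0.png

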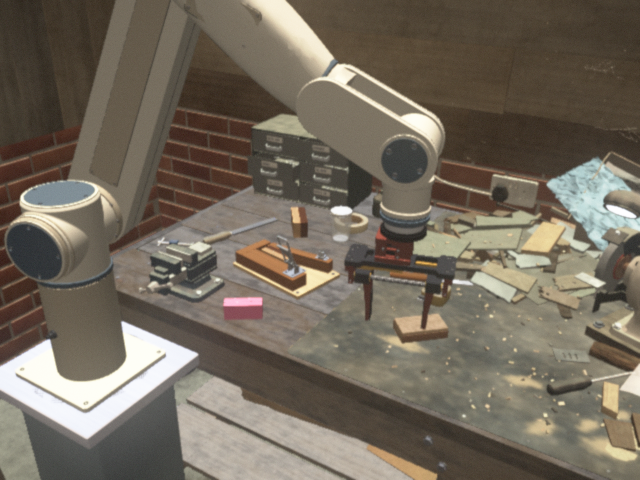

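View pics/side0.png

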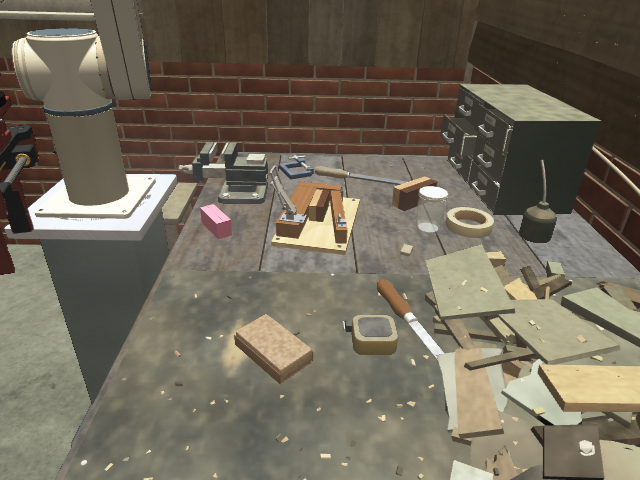

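View pics/wrist0.png

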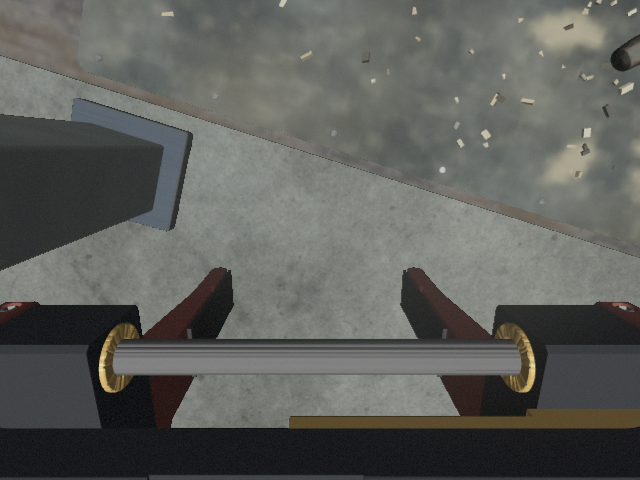

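```bash
cat >> h.py <<'E'
def cl2w(P,pose):
    x,y,a=pose; P=np.atleast_2d(np.array(P,float)); c,s=np.cos(a),np.sin(a)
    return np.c_[x+c*P[:,0]-s*P[:,1], y+s*P[:,0]+c*P[:,1], P[:,2]]
def w2cl(P,pose):
    x,y,a=pose; P=np.atleast_2d(np.array(P,float))-[x,y,0]; c,s=np.cos(a),np.sin(a)
    return np.c_[c*P[:,0]+s*P[:,1], -s*P[:,0]+c*P[:,1], P[:,2]]
def jawpt(P,th):
    P=np.atleast_2d(np.array(P,float)); d=P-[61,88,0]; c,s=np.cos(th),np.sin(th)
    return np.c_[61+c*d[:,0]-s*d[:,1], 88+s*d[:,0]+c*d[:,1], P[:,2]]
def levpt(d,th,y=-82): # d=(dx,dz) closed
    c,s=np.cos(th),np.sin(th) # handle -x -> +z : rotate clockwise in (x,z) 
    return np.array([-22+c*d[0]+s*d[1], y, 64-s*d[0]+c*d[1]])
def pin(th): return levpt((-17.8,-2.5),th)
def bar(th,b,y=-82):
    a=b-th; p=pin(th); return p+84*np.array([np.cos(a),0,np.sin(a)])
def box(x0,x1,y0,y1,z0,z1):
    return np.array([[x,y,z] for x in(x0,x1) for y in (y0,y1) for z in (z0,z1)],float)
def wire(img,im,P,col):
    p=proj(im,P)
    for i in range(8):
        for b in (1,2,4):
            j=i^b
            if j>i: cv2.line(img,tuple(int(v*16) for v in p[i]),tuple(int(v*16) for v in p[j]),col,1,cv2.LINE_AA,4)
def overlay(n,fn,pose,jaw,lev,bail,crop,sc):
    im=viewer.get_image(n); img=im['color'][:,:,::-1].copy(); draw(img,im,pose,jaw,lev,bail,fn,crop,sc); return im
def draw(img,im,pose,jaw,lev,bail,fn,crop,sc):
    x0,y0,x1,y1=crop; im=dict(im); big=cv2.resize(img[y0:y1,x0:x1],None,fx=sc,fy=sc,interpolation=cv2.INTER_CUBIC)
    raw=big.copy()
    K,R,t=cam(im)
    class _: pass
    def pj(P):
        return (proj(im,P)-[x0-.0,y0-.0])*sc
    def wr(P,col):
        p=pj(P)
        for i in range(8):
            for b in (1,2,4):
                j=i^b
                if j>i: cv2.line(big,tuple(np.int32(p[i])),tuple(np.int32(p[j])),col,1,cv2.LINE_AA)
    wr(cl2w(box(-50,0,-108,88,12,47),pose),(0,255,0))
    wr(cl2w(jawpt(box(34,58,-109,85,12.5,47),jaw),pose),(255,255,0))
    L=[]
    for d in [(-50,7.5),(-76,7.5)]:
        for y in (-102,-62): L.append(levpt(d,lev,y))
    L=pj(cl2w(L,pose)); 
    for a,b in ((0,1),(1,3),(3,2),(2,0)): cv2.line(big,tuple(np.int32(L[a])),tuple(np.int32(L[b])),(255,0,255),1,cv2.LINE_AA)
    pb=[]
    for y in (-98,-66):
        p=pin(lev); p[1]=y; q=bar(lev,bail); q[1]=y; pb+=[p,q]
    q=pj(cl2w(pb,pose))
    for a,b in ((0,1),(1,3),(3,2)): cv2.line(big,tuple(np.int32(q[a])),tuple(np.int32(q[b])),(0,0,255),1,cv2.LINE_AA)
    k=pj(cl2w(jawpt([[46,-82,57]],jaw),pose))[0]; cv2.circle(big,tuple(np.int32(k)),3,(0,255,255),1)
    cv2.imwrite('pics/'+fn,np.vstack([raw,big]) if raw.shape[0]<=300 else big)
E
python3 - <<'E'
from h import *
from scipy.optimize import least_squares
obs=dict(o=[(528,-106,1),(528,-102,0)],k=[(593,-200,56),(600,-203,54)],p=[(490,-180,65),(493,-181,61)],je=[(604,-219,27),(604,-218,25)],tab=[(464,-174,122)],bar=[(453,-173,157.)])
def res(v):
    pose=v[:3];jaw,lev,bl=v[3:]
    m=dict(o=[0,0,0],k=jawpt([46,-82,57],jaw)[0],p=[-22,-82,64],je=jawpt([58,-100,30],jaw)[0],tab=levpt((-63,7.5),lev),bar=bar(lev,bl))
    r=[]
    for k in obs:
        w=cl2w(m[k],pose)[0]
        for q in obs[k]: r+=list(w-q)
    return r
s=least_squares(res,[528,-104,-.18,.2,1.03,2.9],loss='soft_l1',f_scale=3);print(s.x.round(3)); print(np.round(s.fun.reshape(-1,3) if 0 else np.array(res(s.x)).reshape(-1,3),1))
v=s.x
import cv2
R=cv2.Rodrigues(readout.get_obs()['orientation'])[0]; print(R.round(3))
overlay('side','side1.png',v[:3],v[3],v[4],v[5],(240,150,400,265),4)
overlay('scene','scene1.png',v[:3],v[3],v[4],v[5],(220,220,350,310),5)
E
```

```text
[ 5.28713e+02 -1.04493e+02 -2.03000e-01  2.14000e-01  1.01100e+00
  2.90700e+00]
[[ 0.7  1.5 -1. ]
 [ 0.7 -2.5  0. ]
 [ 0.1 -0.8  1. ]
 [-6.9  2.2  3. ]
 [ 0.6 -0.4 -1. ]
 [-2.4  0.6  3. ]
 [ 1.3  0.4  3. ]
 [ 1.3 -0.6  5. ]
 [ 0.1 -0.9 -0.6]
 [-0.   0.4  0.3]]
[[-0.     0.294 -0.956]
 [-0.    -0.956 -0.294]
 [-1.     0.     0.   ]]
```

View pics/side1.png

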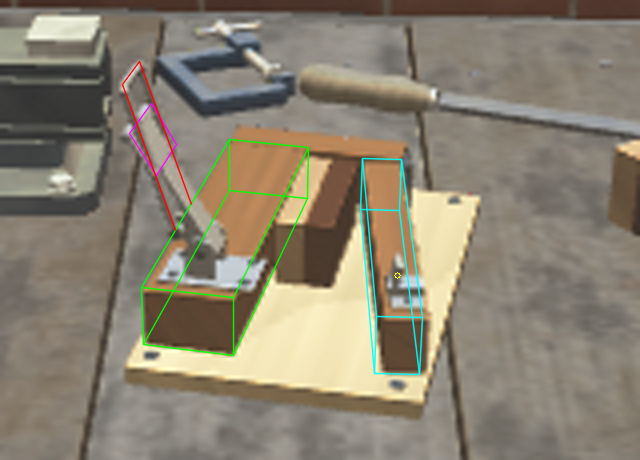

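View pics/scene1.png

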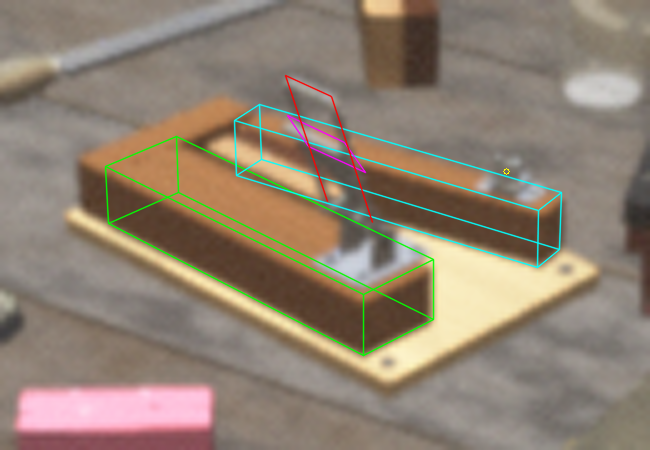

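Run:
```python
from h import *
im=viewer.get_image('side')
for uv in [(428,232),(470,235),(415,207),(537,240),(268,200),(232,200)]: print(uv,onplane(im,uv,0).round())
pose=(528.7,-104.5,-.203)
for P in [(130,-100,0),(110,-100,0),(68,-100,0),(-90,-82,0)]: print(P,cl2w(P,pose)[0].round(1))
```

```text
(428, 232) [ 800. -151.    0.]
(470, 235) [ 893. -162.    0.]
(415, 207) [793. -26.   0.]
(537, 240) [1039. -179.    0.]
(268, 200) [423.  -1.   0.]
(232, 200) [332.  -5.   0.]
(130, -100, 0) [ 635.9 -228.7    0. ]
(110, -100, 0) [ 616.3 -224.6    0. ]
(68, -100, 0) [ 575.1 -216.2    0. ]
(-90, -82, 0) [ 424.  -166.7    0. ]
```

Call:
{"op": "apply_moves", "data": {"commands": [[[0.05, 0.04, 0.0, -0.125], [0.1, 0.08, 0.0, -0.25], [0.15, 0.12, 0.0, -0.375], [0.2, 0.16, 0.0, -0.5], [0.25, 0.2, 0.0, -0.5], [0.3, 0.24, 0.0, -0.5], [0.35, 0.28, 0.0, -0.5], [0.4, 0.32, 0.0, -0.5]]], "gripper": 0.0}}

```text
t: 2.65
ee_pos: [575.9, -283.4, 404.9]
orientation: [-2.116, 0.214, 2.115]
ft_force: [0.2, -0.5, -0.2]
width: 11.3
```

Call:
{"op": "apply_moves", "data": {"commands": [[[0.03, 0.025, 0.0, 0], [0.054, 0.048, -0.03, 0], [0.054, 0.048, -0.09, 0], [0.054, 0.048, -0.145, 0], [0.054, 0.048, -0.185, 0], [0.054, 0.048, -0.202, 0], [0.054, 0.048, -0.202, 0]]]}}

```text
t: 3.52
ee_pos: [628.3, -237.0, 202.1]
orientation: [-2.114, 0.213, 2.117]
ft_force: [-0.3, 0.0, 0.5]
width: 0.5
```

Run:
```python
from h import *
snap('scene','scene2.png'); im=snap('side','side2.png')
cv2.imwrite('pics/side2c.png',cv2.resize(cv2.imread('pics/side2.png')[130:270,230:430],None,fx=4,fy=4,interpolation=2))
print(readout.get_obs()['width'])
```

```text
0.31086582580171657
```

View pics/side2c.png

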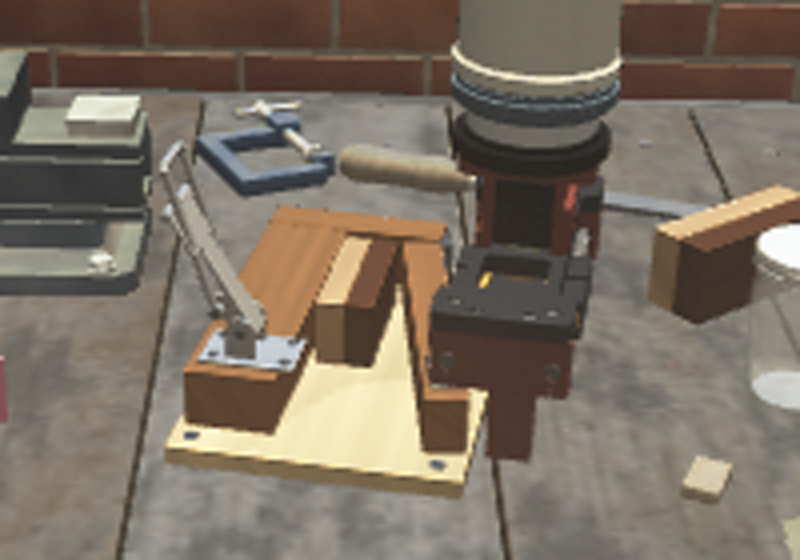

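Call:
{"op": "apply_moves", "data": {"commands": [[[0.0024, 0.0117, 0, 0], [-0.0123, 0.0147, 0, 0], [-0.022, 0.0167, 0, 0], [-0.032, 0.0188, 0, 0], [-0.037, 0.0198, 0, 0], [-0.042, 0.0208, 0, 0], [-0.0465, 0.0218, 0, 0], [-0.0465, 0.0218, 0, 0]]]}}

```text
t: 4.62
ee_pos: [581.6, -215.1, 202.6]
orientation: [-2.115, 0.213, 2.116]
ft_force: [0.2, 0.5, -0.5]
width: 0.6
```

Run:
```python
from h import *
im=snap('side','side3.png')
cv2.imwrite('pics/side3c.png',cv2.resize(cv2.imread('pics/side3.png')[150:270,240:400],None,fx=5,fy=5,interpolation=2))
o=readout.get_obs();print(o['ft_force'],o['ee_pos'],w2cl(o['ee_pos'],(528.7,-104.5,-.203)))
```

```text
[ 0.12463884 -0.28485517 -0.32968527] [ 581.85511781 -215.12272975  202.60434792] [[ 74.36613637 -97.63468977 202.60434792]]
```

View pics/side3c.png

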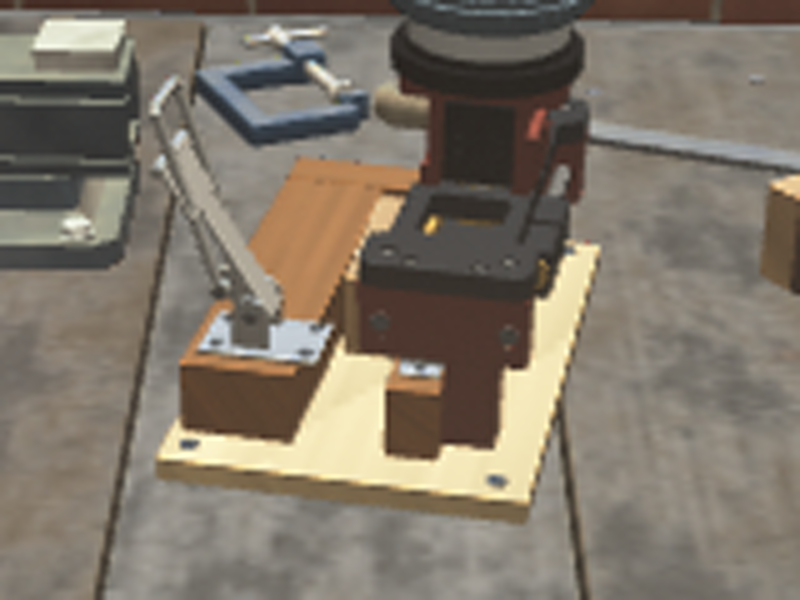

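Call:
{"op": "apply_moves", "data": {"commands": [[[-0.002, 0.0004, 0, 0], [-0.004, 0.0008, 0, 0], [-0.005, 0.001, 0, 0], [-0.006, 0.0012, 0, 0]]]}}

```text
t: 5.18
ee_pos: [575.9, -213.9, 202.7]
orientation: [-2.116, 0.213, 2.116]
ft_force: [0.4, 0.5, -0.4]
width: 0.6
```

Call:
{"op": "apply_moves", "data": {"commands": [[[-0.001, 0.0002, 0, 0], [-0.002, 0.0004, 0, 0], [-0.003, 0.0006, 0, 0], [-0.003, 0.0006, 0, 0]]]}}

```text
t: 5.68
ee_pos: [574.7, -213.6, 202.9]
orientation: [-2.122, 0.215, 2.11]
ft_force: [9.3, -0.1, -8.0]
width: 0.1
```

Run:
```python
from h import *
im=overlay('side','side4.png',(528.7,-104.5,-.203),0.0,1.01,2.907,(240,150,400,270),5)
o=readout.get_obs();print(o['ft_force'],o['ee_pos'],w2cl(o['ee_pos'],(528.7,-104.5,-.203)))
```

```text
[ 9.4444409  -1.21481051 -7.65241821] [ 574.68350434 -213.64743455  202.94477289] [[ 67.04435142 -97.63554723 202.94477289]]
```

View pics/side4.png

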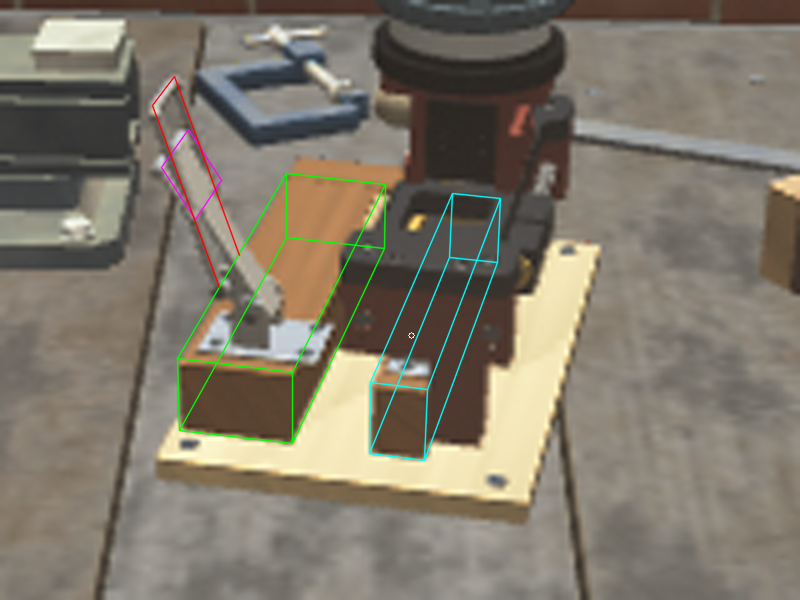

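Call:
{"op": "apply_moves", "data": {"commands": [[[0.03, -0.006, 0, 0], [0.03, -0.006, 0.06, 0], [0.03, -0.006, 0.12, 0], [0.03, -0.006, 0.18, 0], [0.0, 0.0, 0.195, 0], [-0.05, 0.016, 0.195, 0], [-0.1, 0.032, 0.195, 0], [-0.146, 0.046, 0.195, 0]]]}}

```text
t: 6.72
ee_pos: [424.8, -166.6, 397.5]
orientation: [-2.114, 0.213, 2.117]
ft_force: [0.2, -0.4, 0.1]
width: 0.3
```

Run:
```python
from h import *
im=overlay('side','side5.png',(528.7,-104.5,-.203),0.0,1.01,2.907,(240,130,400,250),5)
im=overlay('scene','scene5.png',(528.7,-104.5,-.203),0.0,1.01,2.907,(220,210,350,310),6)
im=snap('wrist','wrist5.png')
o=readout.get_obs();print(o['ft_force'],o['ee_pos'],w2cl(o['ee_pos'],(528.7,-104.5,-.203)))
```

```text
[ 0.5360702  -0.63984882 -0.33990766] [ 425.00501655 -166.68046959  397.72008159] [[-89.02960788 -81.80946958 397.72008159]]
```

View pics/side5.png

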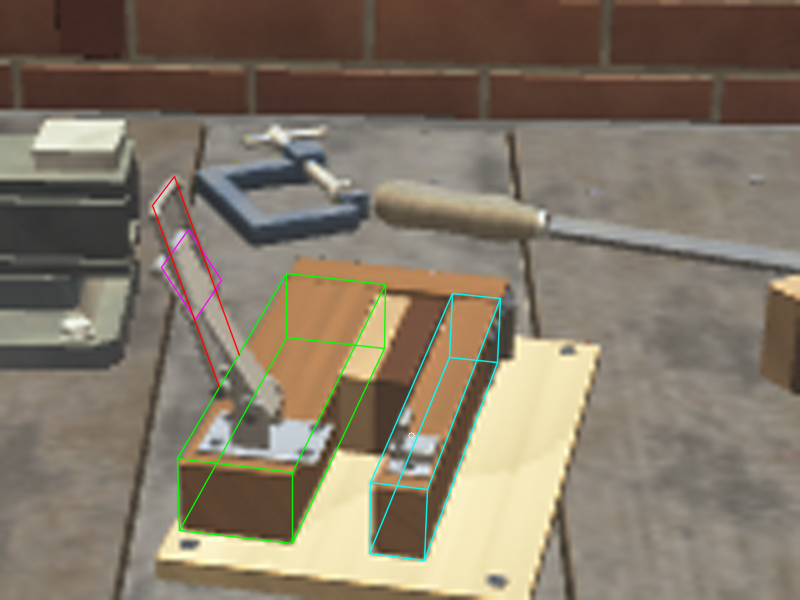

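View pics/scene5.png

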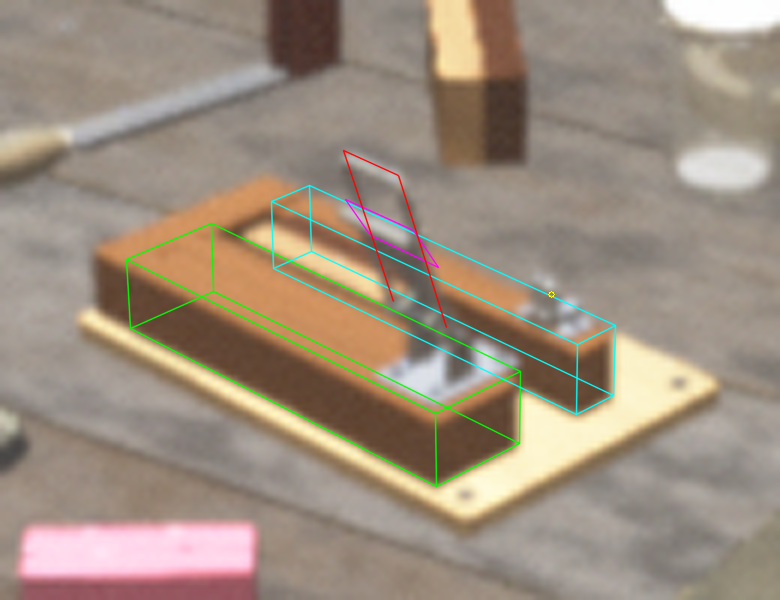

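View pics/wrist5.png

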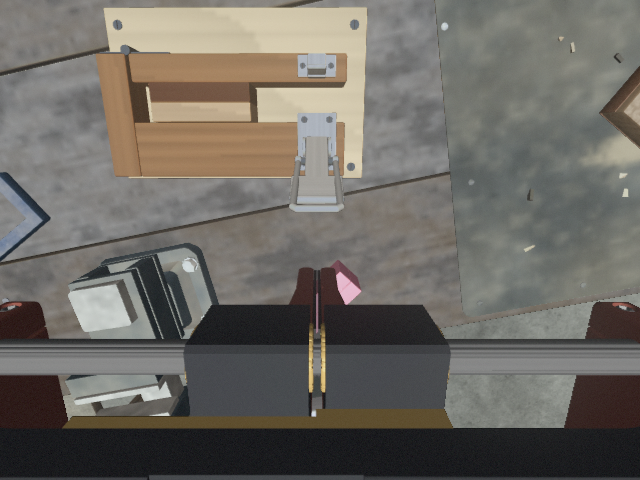

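Run:
```python
from h import *
im=overlay('wrist','wrist6.png',(528.7,-104.5,-.203),0.0,1.01,2.907,(90,0,390,230),2.6)
```

```text
(no output)
```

View pics/wrist6.png

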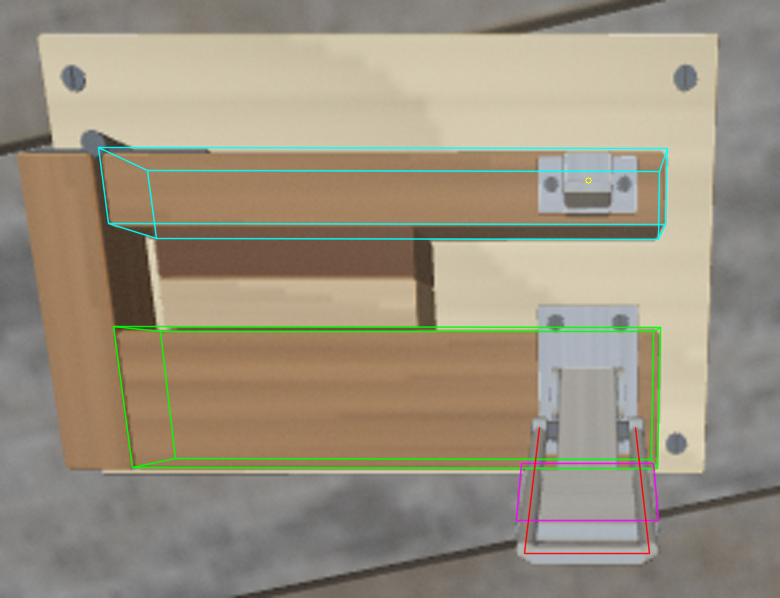

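Call:
{"op": "apply_moves", "data": {"commands": [[[0, 0, -0.06, 0], [0, 0, -0.1, 0], [0, 0, -0.1, 0], [0.0098, -0.002, -0.1, 0], [0.0176, -0.0036, -0.1, 0], [0.0235, -0.0048, -0.1, 0], [0.0284, -0.0058, -0.1, 0], [0.0333, -0.0069, -0.1, 0]]]}}

```text
t: 7.92
ee_pos: [460.5, -174.3, 297.9]
orientation: [-2.116, 0.214, 2.115]
ft_force: [-0.8, 0.7, 0.7]
width: 0.6
```

Run:
```python
from h import *
im=overlay('side','side7.png',(528.7,-104.5,-.203),0.0,1.2,2.907,(240,130,400,250),5)
o=readout.get_obs();print(o['ft_force'],o['ee_pos'],w2cl(o['ee_pos'],(528.7,-104.5,-.203)))
```

```text
[ 0.03477679 -0.32500239  0.12963977] [ 461.10073596 -174.46623049  297.98493226] [[-52.10539557 -82.15815029 297.98493226]]
```

View pics/side7.png

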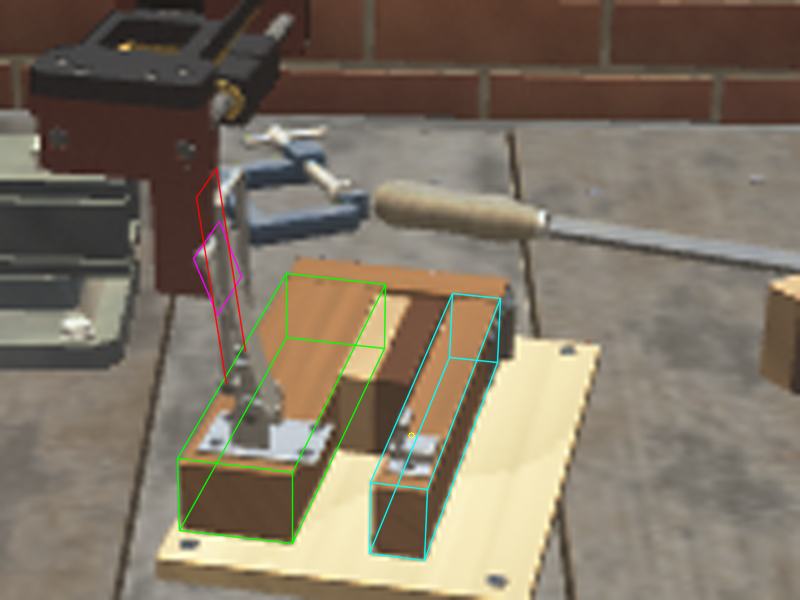

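Call:
{"op": "apply_moves", "data": {"commands": [[[-0.003, 0.0006, 0.015, 0], [-0.003, 0.0006, 0.034, 0], [0.004, -0.0008, 0.034, 0], [0.012, -0.0025, 0.034, 0], [0.02, -0.0041, 0.034, 0], [0.026, -0.0053, 0.034, 0], [0.026, -0.0053, 0.034, 0]]]}}

```text
t: 8.85
ee_pos: [486.7, -179.6, 331.3]
orientation: [-2.115, 0.213, 2.116]
ft_force: [0.0, -0.3, -0.4]
width: 0.5
```

Run:
```python
from h import *
im=overlay('side','side8.png',(528.7,-104.5,-.203),0.0,1.25,1.0,(240,130,400,250),5)
o=readout.get_obs();print(o['ft_force'],o['ee_pos'],w2cl(o['ee_pos'],(528.7,-104.5,-.203)))
```

```text
[ 0.45457285 -1.30417139  0.15202002] [ 486.30134209 -179.49651265  331.24511875] [[-26.40810634 -82.00448171 331.24511875]]
```

View pics/side8.png

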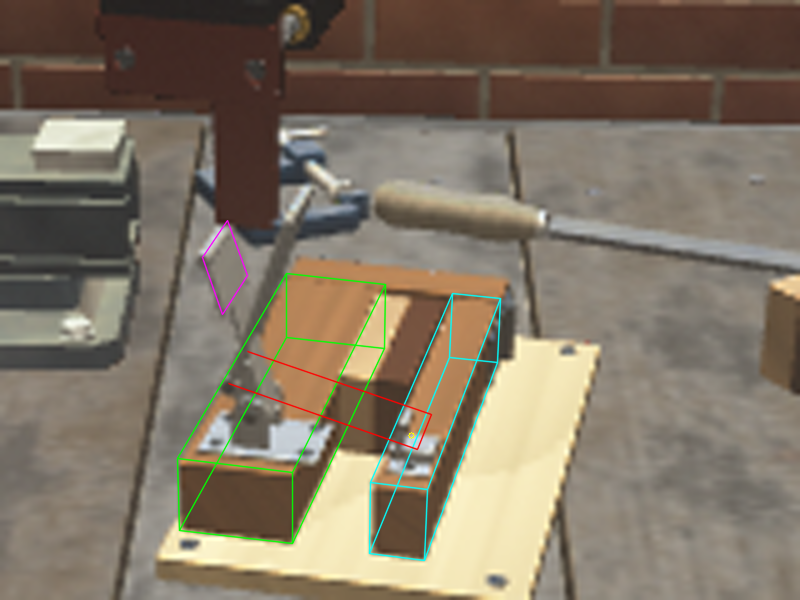

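Call:
{"op": "apply_moves", "data": {"commands": [[[0, 0, 0.02, 0], [0, 0, 0.05, 0], [0, 0, 0.07, 0], [0, 0, 0.07, 0], [0, 0, 0.07, 0]]]}}

```text
t: 9.52
ee_pos: [485.8, -179.4, 400.8]
orientation: [-2.114, 0.213, 2.117]
ft_force: [-0.7, -0.9, 0.2]
width: 0.4
```

Run:
```python
from h import *
im=overlay('side','side9.png',(528.7,-104.5,-.203),0.0,1.25,.98,(240,130,400,250),5)
im=overlay('wrist','wrist9.png',(528.7,-104.5,-.203),0.0,1.25,.98,(150,60,470,300),2.5)
o=readout.get_obs();print(o['ft_force'],o['ee_pos'],w2cl(o['ee_pos'],(528.7,-104.5,-.203)))
```

```text
[-0.37598303 -0.19383139 -0.33343745] [ 485.83705287 -179.38985224  400.53520092] [[-26.88436558 -81.99361617 400.53520092]]
```

View pics/side9.png

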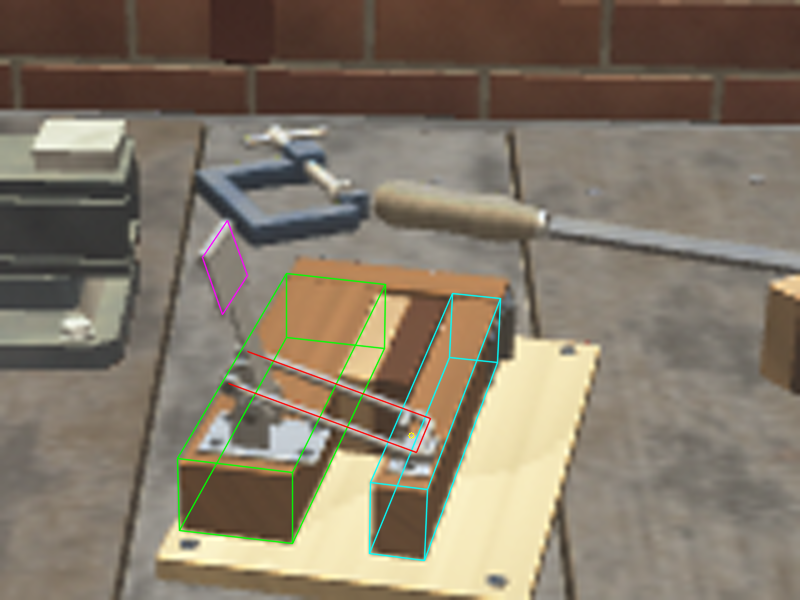

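View pics/wrist9.png

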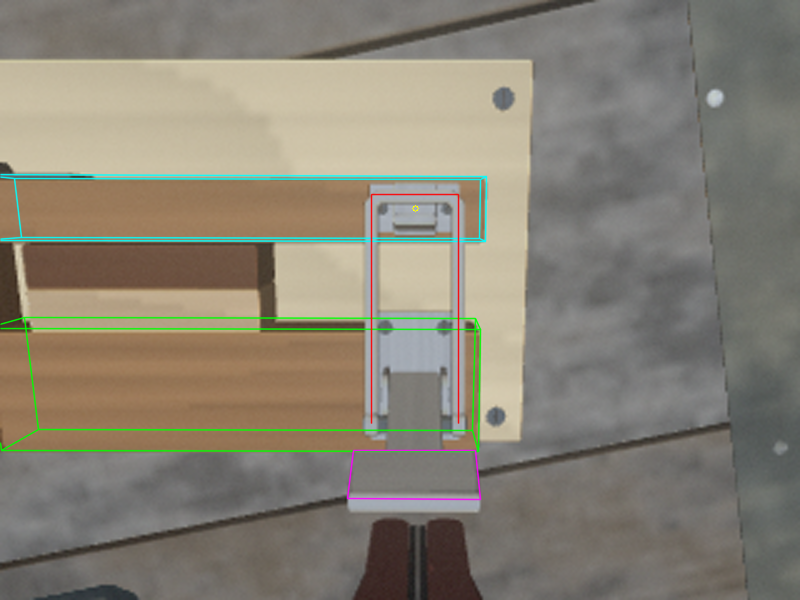

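Run:
```python
from h import *
pose=(528.7,-104.5,-.203)
cur=np.array([485.8,-179.4,400.5])
print('start',(cl2w([-14,-82,302],pose)[0]-cur).round(1))
for th in [1.25,1.1,.95,.8,.65,.5,.4,.3,.2,.1,.05,0,-.03]:
    P=levpt((-63,7.5),th); w=cl2w([P[0]+9,-82,P[2]+182],pose)[0]; print(th,P.round(1),(w-cur).round(1), (pin(th)+0).round(1))
```

```text
start [ 12.7  -2.6 -98.5]
1.25 [-34.7 -82.  126.2] [  1.1  -0.2 -92.3] [-30.  -82.   80.1]
1.1 [-43.9 -82.  123.5] [ -7.8   1.6 -95. ] [-32.3 -82.   78.7]
0.95 [-52.5 -82.  119.6] [-16.3   3.4 -98.9] [-34.4 -82.   77. ]
0.8 [-60.5 -82.  114.4] [ -24.1    5.  -104.1] [-36.2 -82.   75. ]
0.65 [-67.6 -82.  108.1] [ -31.     6.4 -110.4] [-37.7 -82.   72.8]
0.5 [-73.7 -82.  100.8] [ -37.     7.6 -117.7] [-38.8 -82.   70.3]
0.4 [-77.1 -82.   95.4] [ -40.3    8.3 -123.1] [-39.4 -82.   68.6]
0.3 [-80.  -82.   89.8] [ -43.1    8.9 -128.7] [-39.7 -82.   66.9]
0.2 [-82.3 -82.   83.9] [ -45.4    9.4 -134.6] [-39.9 -82.   65.1]
0.1 [-83.9 -82.   77.8] [ -47.     9.7 -140.7] [-40.  -82.   63.3]
0.05 [-84.5 -82.   74.6] [ -47.6    9.8 -143.9] [-39.9 -82.   62.4]
0 [-85.  -82.   71.5] [ -48.1    9.9 -147. ] [-39.8 -82.   61.5]
-0.03 [-85.2 -82.   69.6] [ -48.3    9.9 -148.9] [-39.7 -82.   61. ]
```

Call:
{"op": "apply_moves", "data": {"commands": [[[0.0125, -0.0025, 0, 0], [0.0125, -0.0025, -0.045, 0], [0.0125, -0.0025, -0.085, 0], [0.0125, -0.0025, -0.098, 0], [0.0125, -0.0025, -0.098, 0]]]}}

```text
t: 10.25
ee_pos: [499.1, -182.1, 303.1]
orientation: [-2.114, 0.213, 2.117]
ft_force: [-0.1, -0.2, -0.0]
width: 0.3
```

Call:
{"op": "apply_moves", "data": {"commands": [[[-0.0115, 0.0024, 0.003, 0], [-0.0203, 0.0041, 0.003, 0], [-0.0288, 0.0059, -0.001, 0], [-0.0366, 0.0075, -0.006, 0], [-0.0435, 0.0089, -0.0124, 0], [-0.0495, 0.0101, -0.0197, 0], [-0.0528, 0.0108, -0.025, 0], [-0.0528, 0.0108, -0.025, 0]]]}}

```text
t: 11.25
ee_pos: [445.6, -171.2, 278.1]
orientation: [-2.114, 0.213, 2.117]
ft_force: [0.3, -1.3, 1.4]
width: 0.4
```

Run:
```python
from h import *
im=overlay('side','side10.png',(528.7,-104.5,-.203),0.0,.4,.28,(240,130,400,250),5)
im=overlay('wrist','wrist10.png',(528.7,-104.5,-.203),0.0,.4,.28,(150,60,470,300),2.5)
o=readout.get_obs();print(o['ft_force'],o['ee_pos'],w2cl(o['ee_pos'],(528.7,-104.5,-.203)))
```

```text
[-0.81090805 -1.0243624   1.4998453 ] [ 445.8562134  -171.22892777  278.4286201 ] [[-67.68955773 -82.06074917 278.4286201 ]]
```

View pics/side10.png

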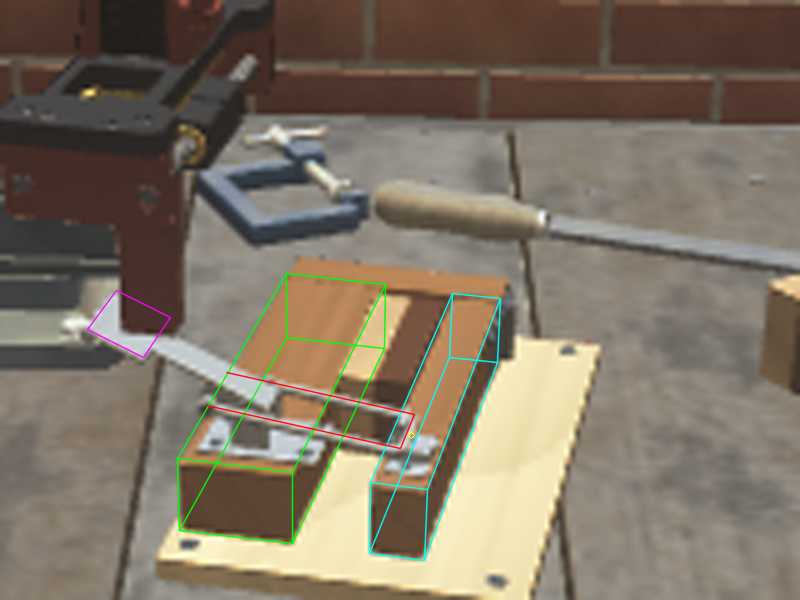

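View pics/wrist10.png

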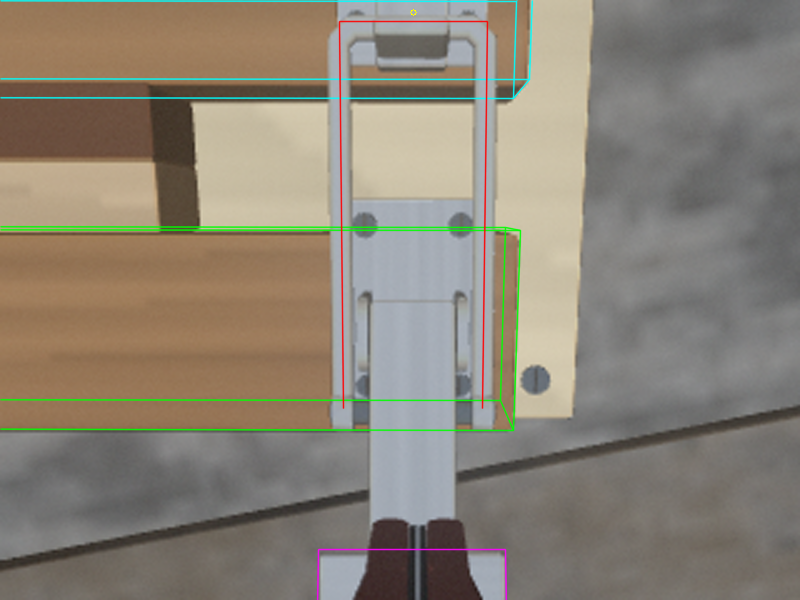

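Run:
```python
from h import *
im=viewer.get_image('wrist'); img=im['color'][:,:,::-1]
cv2.imwrite('pics/wrist11.png',cv2.resize(img[20:240,210:410],None,fx=2.7*1,fy=2.7,interpolation=2))
im=viewer.get_image('side'); img=im['color'][:,:,::-1]
cv2.imwrite('pics/side11.png',cv2.resize(img[185:255,270:350],None,fx=8,fy=8,interpolation=2))
```

```text
(no output)
```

View pics/wrist11.png

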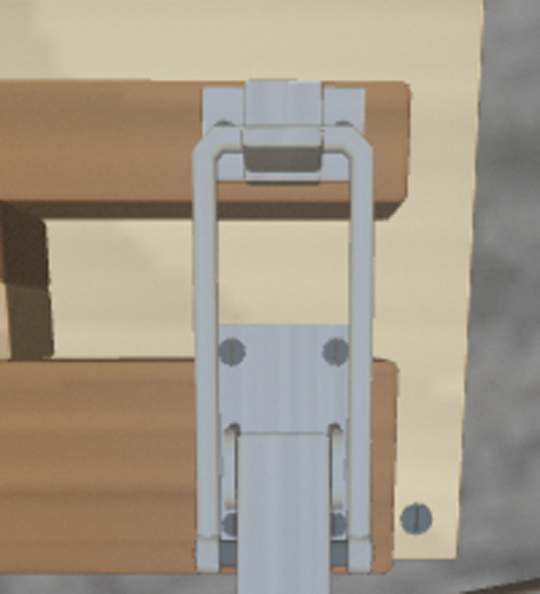

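View pics/side11.png

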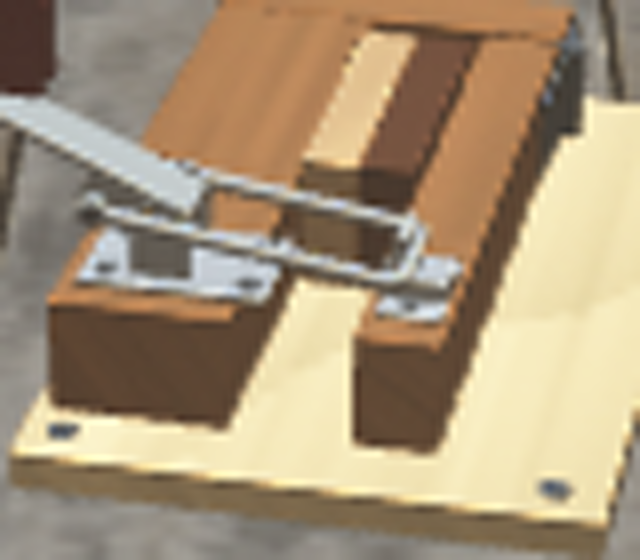

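Call:
{"op": "apply_moves", "data": {"commands": [[[-0.0028, 0.0006, -0.0056, 0], [-0.0051, 0.0011, -0.0115, 0], [-0.0067, 0.0014, -0.0176, 0], [-0.0073, 0.0015, -0.0208, 0], [-0.0078, 0.0016, -0.024, 0], [-0.0078, 0.0016, -0.025, 0], [-0.0078, 0.0016, -0.025, 0]]]}}

```text
t: 12.32
ee_pos: [438.0, -169.6, 253.8]
orientation: [-2.115, 0.213, 2.116]
ft_force: [-2.3, 0.7, 2.5]
width: 0.5
```

Run:
```python
from h import *
im=viewer.get_image('wrist'); img=im['color'][:,:,::-1]
cv2.imwrite('pics/wrist12.png',cv2.resize(img[0:240,210:410],None,fx=2.4,fy=2.4,interpolation=2))
im=overlay('side','side12.png',(528.7,-104.5,-.203),0.0,0,-.05,(240,150,400,270),5)
o=readout.get_obs();print(o['ft_force'],o['ee_pos'],w2cl(o['ee_pos'],(528.7,-104.5,-.203)))
```

```text
[-2.02792512  0.73832587  2.32688219] [ 438.00203949 -169.5823735   253.77941703] [[-75.71441484 -82.03147424 253.77941703]]
```

View pics/wrist12.png

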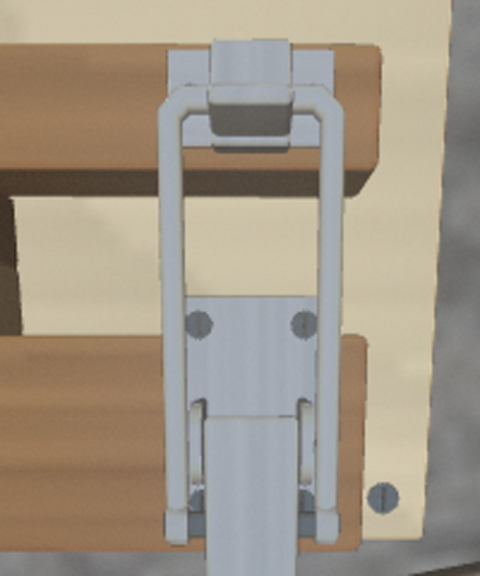

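View pics/side12.png

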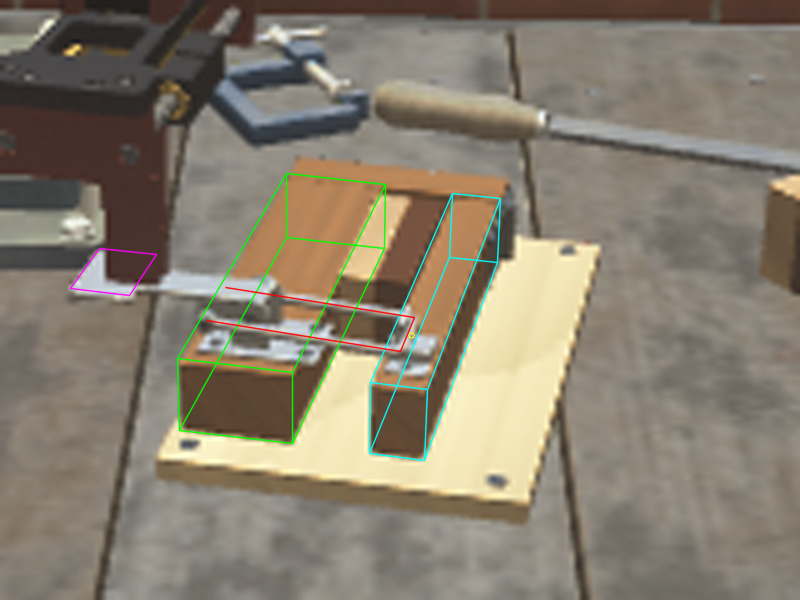

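Call:
{"op": "apply_moves", "data": {"commands": [[[0, 0, -0.001, 0], [0, 0, -0.002, 0], [0, 0, -0.003, 0], [0, 0, -0.003, 0]]]}}

```text
t: 12.92
ee_pos: [438.0, -169.6, 253.0]
orientation: [-2.116, 0.214, 2.116]
ft_force: [-10.7, 3.7, 37.0]
width: 0.4
```

Call:
{"op": "apply_moves", "data": {"commands": [[[0, 0, 0.003, 0], [0, 0, 0.02, 0], [0, 0, 0.08, 0], [0, 0, 0.14, 0], [-0.02, 0, 0.17, 0], [-0.02, 0, 0.17, 0]]]}}

```text
t: 13.68
ee_pos: [418.0, -169.8, 422.9]
orientation: [-2.121, 0.216, 2.111]
ft_force: [-0.2, 0.6, -0.5]
width: 0.4
```

Run:
```python
from h import *
im=overlay('wrist','wrist13.png',(528.7,-104.5,-.203),0.0,0,-.05,(90,0,400,240),2.5)
im=viewer.get_image('side'); img=im['color'][:,:,::-1]
cv2.imwrite('pics/side13.png',cv2.resize(img[170:260,250:370],None,fx=6,fy=6,interpolation=2))
print(readout.get_obs()['ee_pos'],readout.get_obs()['ft_force'])
for c in ('side','wrist'):
  for l in ['keeper','bail_bar','lever_tab','blank_center','lever_pivot']:
    print(c,l,[(w2cl(d['position'],(528.7,-104.5,-.203))[0].round(1).tolist(),round(d['conf'],2)) for d in models.place_of(c,l)[:3]])
```

```text
[ 418.09465309 -169.59938484  420.32976605] [1.60038172e-01 6.18361494e-05 2.44914434e-01]
side keeper [([45.7, -81.9, 55.1], 0.84)]
side bail_bar [([44.8, -83.5, 57.2], 0.48)]
side lever_tab [([-85.0, -79.8, 70.9], 0.66), ([54.1, -99.0, 28.7], 0.22)]
side blank_center [([236.7, 155.6, 22.3], 0.92), ([14.1, 21.2, 37.7], 0.72), ([-193.9, -90.9, 21.5], 0.69)]
side lever_pivot [([-20.4, -75.3, 61.9], 0.66)]
wrist keeper [([42.6, -81.1, 58.0], 0.78)]
wrist bail_bar [([39.0, -77.6, 54.0], 0.78)]
wrist lever_tab [([-89.3, -79.9, 72.7], 0.86)]
wrist blank_center [([14.2, 28.2, 31.0], 0.68)]
wrist lever_pivot [([-26.9, -81.3, 60.1], 0.71)]
```

View pics/wrist13.png

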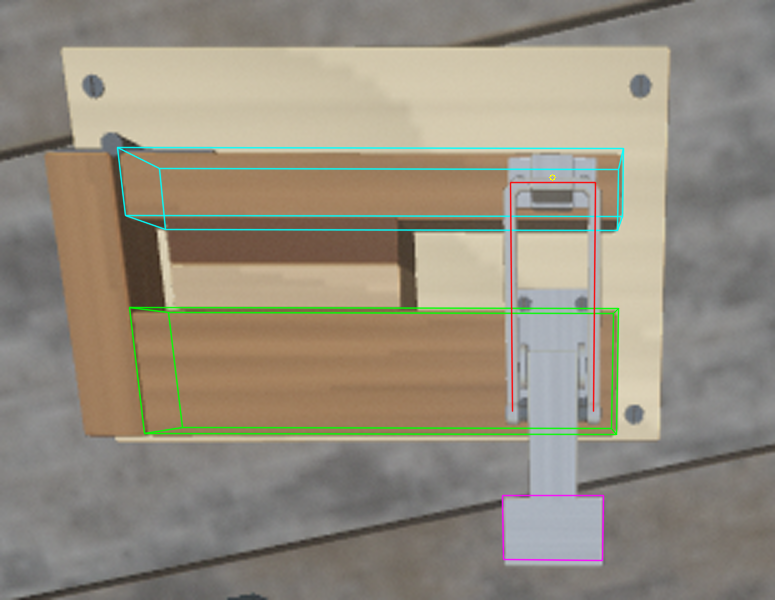

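View pics/side13.png

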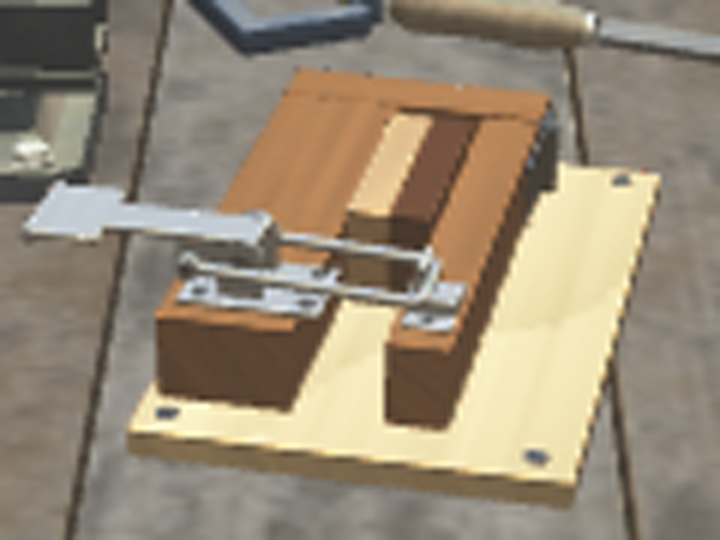

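Run:
```python
from h import *
print(workorder.close_job())
```

```text
the job is handed in; nothing more can be done
None
```

I carried out all three steps and handed the job in at about 14 s of the 50 s allowed; it gave no verdict.

- **Jaw:** I pushed the hinged jaw shut with the closed fingertips until about 9 N showed it was tight on the blank. The outline drawn for angle 0 then matched the pictures.
- **Bail:** I raised the lever from about 1.0 to about 1.25 rad so the bar would clear the hook. I then tipped the bail past upright, and it fell onto the seat behind the hook with the lever still up.
- **Lever:** I pressed the tab down along its arc. It took about 2 N near the end, then 37 N through the fingers once it met its stop. I then withdrew the arm, and the force reading was about zero.

**Last checks:**
- **Lever tab:** the networks put it at 71 to 73 mm high, against 71.5 mm when fully closed.
- **Bail bar:** the pictures show it behind the hook, and the side camera put it within about 2 mm of the keeper. The wrist camera put it 3.6 mm to the lever side of the keeper and 4 mm below it, which is near the limits. Its other readings were shifted the same way, by about 3 to 5 mm.
- **Blank:** it looks upright and square between the jaws. The jaw looks shut, but I did not measure its angle to the 0.006 rad that is judged.
- **Other objects:** the arm never came near the sanding block or the tape measure.

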